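Empty the catch tray down the scrap chute, then hold the blind spacer hole-up over it

ROBOT

A 6-joint arm with a two-finger parallel gripper is mounted at the origin on the work surface. World frame = base frame: x ahead of the robot, y to its left, z up, the work surface at z = 0. Lengths are in m, angles in degrees, forces in N, time in s.
With the tool pointing down it reaches from about 0.4 to 0.825 m from the base axis. Payload 7 kg.
Tool frame: the origin (TCP) lies on the centre line of the jaws, within the pads' length; the fingertips stand 8 mm ahead of it and the grasp point (between the pads) lies 11 mm behind it; z points along the fingers, y is the line along which they close (so a half turn about z gives the same grasp; the last joint's range is limited). The gripper opens to 88 mm and grips with 3 to 60 N. Pads are 19 mm wide; open, the fingers measure 130 mm over their backs; the gripper's body (78 mm by 193 mm) begins 47 mm behind the grasp point.
Start: joints at [85.434, 20.546, 0.682, 0, -70.136, -16.507], TCP at [0.243, 0.63, 0.235] pointing down, gripper open.
Joint ranges: [-176.03, 176.03], [-82.01, 121.73], [-58.28, 71.71], [-173.87, 95.51], [-174.79, -0.11], [-173.66, 173.66]. Speed limits (degrees/s): [136.94, 136.94, 172.46, 180, 180, 180].

INTERFACE

Orientations are given as [roll, pitch, yaw] about the fixed x, y, z axes, in that order (R = Rz(yaw) Ry(pitch) Rx(roll)).
In Python, from plant import ctrl, vision gives the robot as it stands. The module is installed in compiled form; this text tells all that it offers.
- The arm moves only by the tool move_arm, never from a script. Its argument "moves" is one flat list of numbers, 7 for each row, row after row: the finger opening in cm, from 0 to 8.76, then the shift along the tool's x, y, z in cm, then the turn, a rotation vector about the tool's x, y, z in rad. A call has 1 to 8 rows; each row shifts and turns the commanded pose from where the row before left it, along the tool's axes as they then stand; what a row does not reach is not made up. A row lasts 1/10 s, in which the tool goes at most 50 mm and 8.59 degrees, less where a joint would pass 70% of its speed; a pose out of reach is approached as far as the arm can. A call with a gripper value outside its range is refused whole. The fingers move at their own pace and stop on an object; the grip force is fixed at half the most. Time passes only in rows, so rows that do not move let the fingers close. It gives the time, the measured TCP pose, the force, the opening and the grip force at its end, in the units of the state.
- ctrl.get_obs(): the state, without advancing time (a new reading comes with each control period).
- vision.snapshot(name): name is "scene" or "top"; returns (picture, depth): 400x640x3 uint8, red, green, blue; 400x640 float32, m along the optical axis (not along the pixel's ray), 0 where there is no reading.
- vision.camera_model(name): a dict with "vertical_fov" (degrees; the focal length in pixels is half the picture's height over the tangent of half this angle, whatever the lens; pixels are square), "cx", "cy" (the principal point, pixels), "D" ([k1, k2, p1, p2, k3] as OpenCV has them; the pictures are not rectified), "cam_to_world" (4x4, takes a point from camera to world coordinates). Camera axes: x right, y down, z forward; pixel columns grow to the right and rows downward; lengths in m; the calibration is good to about 2 mm. A picture is of the moment at which its call begins. camera_model takes no time and is no camera call.
- ctrl.close_job(): hands the job in; it is judged then, once.
The state is a dict: "clock": time; "joint_pos": joint angles; "qvel": joint speeds; "tau": joint torques, N m; "tool_pos": TCP position; "orientation": TCP orientation; "force": force on the tool from outside, world axes, zero at the start; "moment": the same for the moment, N m; "opening": finger opening in m; "gripper_force": force on a finger pad.
Only numpy, scipy, OpenCV 4.12 (cv2) and the standard library are available. Lean on these libraries where they do the work, as an engineer would, in place of code of your own. Each camera call takes 0.05 s, during which the arm holds its last target. There are 200 camera calls.

TASK

Tip the burnt-out parts in the small steel catch tray down the scrap chute through the gap in the desk top, and stand the empty tray back flat on the desk. Then pick up the red-brown octagonal spacer, turn it over so that its blind hole (in one end only) faces straight up, and finish while still holding it steady like that in the air over the tray, clear of it, so that I can start the brass stud and the tray catches any washer I drop. Leave the green bead, the brass lug and the stud where they are.

Things in the scene. Friction and masses are not known exactly. Their poses are not given: they have to be found in the camera images.
- desk: Grey sheet-steel desk, top level at z = 0; it does not move. Origin: centre of the scrap gap, a hole through the top 180 mm along x by 150 mm along y (axes parallel to the world's), framed by a flat bright flange 12 mm wide. A galvanised chute under it, walled on all sides, drops steeply into the bin. Where the gap lies differs each time
- bin_in (a point): Centre of the inner floor of the green scrap bin that hangs on runners under the desk top, round the foot of the chute, 166 mm below the top; the bin is 360 x 280 mm, walls 110 mm high
- tray: Loose steel catch tray, 0.22 kg, 150 mm long (x), 68 mm wide (y), z up, origin at the centre of its underside. Side walls and back wall (at +x) 34 mm high, 3 mm thick. The front (-x) is open: from x = -40 mm the 3 mm floor rises by 9 degrees to a pouring lip. Grip it across the 68 mm, near mid-length. Tipped, the fuses roll out from about 10 degrees, the knob at 35 to 45 (60 is sure)
- fuse_a: Burnt ceramic cartridge fuse with copper end caps, diameter 14 mm, 51 mm long (its y), origin at its centre; scrap, lies across the tray, 24 g
- fuse_b: A second fuse just like fuse_a, scrap, also in the tray
- cracked_knob: Cracked black bakelite knob, diameter 38 mm, 20 mm high, 34 g, lying face up in the back half of the tray; origin at the centre of its underside; scrap
- spacer: Blind spacer: red-brown octagonal resin bar, 34 mm across flats, 60 mm long, about 0.11 kg, lying on one flat on the desk, so that two flats stand upright at its sides. Origin at mid-length on the axis; its z axis runs along it and points out of the end with the hole, x and y are square to flats. The other end is closed and plain. Which way the hole points differs each time
- spacer_hole (a point): Centre of the mouth of the spacer's blind hole, a brass-lined hole 13 mm wide and 26 mm deep in the middle of one end, 30 mm along z from the spacer's origin
- glass_bead: Green glass insulator bead, diameter 30 mm, 26 mm high, standing on the desk; origin at the centre of its underside; leave it alone
- brass_lug: Dull brass cable lug, 66 mm long (its x), 24 mm wide, 16 mm high, lying on the desk; origin under the root of its palm; leave it alone
- stud: Brass stud, diameter 10 mm, 45 mm high, standing upright on its nut (22 mm wide) and washer (diameter 28 mm); origin at the centre of its underside; leave it alone
Mind the look-alikes: they are no part of the job. Several things have the shape of the tray; the one meant has the colours described above.

How it is judged:
By the outcome, as a careful person would: the job done as asked, in the order asked, and still so for the second after the job is handed in, while the arm keeps its last pose, push and grip.
It also fails if it takes over 72 s, if anything falls off the work surface, if the arm or the gripper's body presses on something with over 40 N, if the wrist force passes 120 N, or if a joint passes its speed limit or range.

## Working session

There is one attempt and no reset: what is moved stays moved. The work goes in short steps, Python scripts to look and compute and a tool call to move; the robot and the scene stay as the last step left them, time stands still between calls to the robot, and variables do not carry over. Pictures are saved under pics/ and viewed, at most 10 in all, crops included, and the job is handed in when it is done.

Besides the shell and the picture viewer there is one more tool, called after "Request:" in YAML: its name, and indented under it one key for each argument. move_arm: Moves the arm, as the interface text tells. Its arguments: {"type":"object","properties":{"moves":{"type":"array"}},"required":["moves"]}

```bash
mkdir -p pics
cat > h.py <<'E'
import numpy as np, cv2
from plant import ctrl, vision
from scipy.spatial.transform import Rotation as R
def snap(n):
    p,d=vision.snapshot(n); np.savez(f'{n}.npz',p=p,d=d); return p,d
def world(n,d):
    m=vision.camera_model(n); f=200/np.tan(np.radians(m['vertical_fov'])/2)
    K=np.array([[f,0,m['cx']],[0,f,m['cy']],[0,0,1]])
    v,u=np.mgrid[0:400,0:640]
    q=cv2.undistortPoints(np.stack([u,v],-1).reshape(-1,1,2).astype(np.float64),K,np.array(m['D'],float)).reshape(400,640,2)
    P=np.dstack([q[...,0]*d,q[...,1]*d,d]); T=np.array(m['cam_to_world'])
    W=P@T[:3,:3].T+T[:3,3]; W[d==0]=np.nan
    return W
E
python3 - <<'E'
from h import *
for n in('top','scene'):
    p,d=snap(n); cv2.imwrite(f'pics/{n}0.png',p[...,::-1])
    m=vision.camera_model(n); print(n,np.round(m['cam_to_world'],3).tolist(),m['vertical_fov'],m['D'])
print(ctrl.get_obs())
E
```

```text
top [[-0.028, -0.991, 0.133, 0.429], [-1.0, 0.029, 0.005, -0.08], [-0.009, -0.133, -0.991, 1.011], [0.0, 0.0, 0.0, 1.0]] 47.99780327076326 [-0.12388034  0.          0.          0.          0.        ]
scene [[-0.073, 0.637, -0.767, 1.388], [0.997, 0.053, -0.051, -0.046], [0.009, -0.769, -0.64, 0.667], [0.0, 0.0, 0.0, 1.0]] 50.090312328782844 [-0.00998267  0.          0.          0.          0.        ]
{'clock': 0.1, 'joint_pos': array([ 8.54341889e+01,  2.05858103e+01,  6.38286304e-01, -1.83111619e-02,
       -7.01368994e+01, -1.65073567e+01]), 'qvel': array([-0.00175286, -0.0907144 ,  0.05922163,  0.09865565, -0.05433932,
        0.04745981]), 'tau': array([-2.00586997e-03, -5.84160411e+01,  2.93750614e+01,  7.01549426e+00,
        1.01327710e-02, -5.57149258e-05]), 'tool_pos': array([0.24256433, 0.62943722, 0.23372614]), 'orientation': array([ 1.79914165e+02, -7.48504383e-03, -2.10793965e+01]), 'force': array([ 0.22386314, -1.05916952, -0.04174001]), 'moment': array([ 0.01522051, -0.02784061, -0.01050226]), 'gripper_force': 0.0, 'opening': 0.087382247493126}
```

View pics/top0.png

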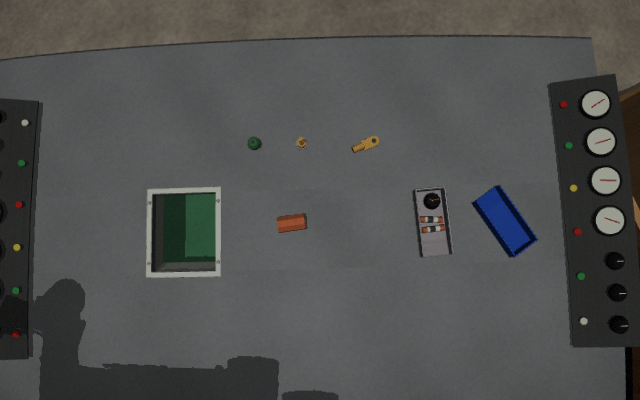

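View pics/scene0.png

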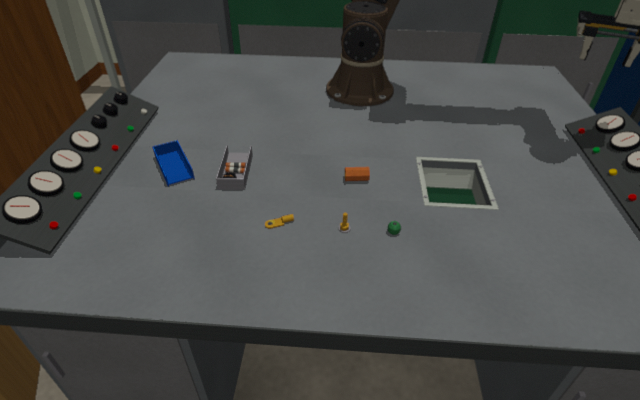

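Run:
```python
from h import *
t=np.load('top.npz');s=np.load('scene.npz')
W=world('top',t['d']);V=world('scene',s['d'])
def at(n,u,v):print(n,(u,v),np.round((W if n=='t' else V)[v,u],4))
for u,v in[(184,190),(184,274),(149,232),(219,232),(254,143),(301,142),(366,145),(433,222),(432,201),(292,223)]:at('t',u,v)
def box(n,M,r,lo,hi):
    u0,v0,u1,v1=r;Q=M[v0:v1,u0:u1].reshape(-1,3);Q=Q[(Q[:,2]>lo)&(Q[:,2]<hi)]
    b=cv2.minAreaRect((Q[:,:2]*1000).astype(np.float32));print(n,b,'zmax',np.nanpercentile(Q[:,2],98),len(Q));return cv2.boxPoints(b)
box('spacer',W,(265,205,320,242),.025,.05)
box('spacerS',V,(330,155,385,190),.012,.05)
print(box('trayrim',W,(405,180,458,265),.026,.05))
print(box('trayrimS',V,(205,135,265,200),.026,.05))
print(box('trayallS',V,(205,135,265,200),.008,.05))
# flange: bright
p=t['p'].astype(int).sum(2);m=np.zeros((400,640),bool);m[180:285,140:228]=p[180:285,140:228]>480
Q=W[m];print('flange',m.sum(),np.nanmin(Q,0),np.nanmax(Q,0),np.nanmedian(Q,0),cv2.minAreaRect((Q[np.isfinite(Q[:,0]),:2]*1000).astype(np.float32)))
a=cv2.resize(t['p'][200:245,262:322],(480,360),interpolation=2);b=cv2.resize(s['p'][150:195,326:386],(480,360),interpolation=2)
c=cv2.resize(t['p'][180:262,400:470],(307,360),interpolation=2)
cv2.imwrite('pics/sp.png',np.vstack([cv2.resize(np.hstack([a,b]),(800,300)),])[...,::-1])
```

```text
t (184, 190) [0.5984 0.2394 0.0016]
t (184, 274) [0.4064 0.2369 0.0051]
t (149, 232) [0.5032 0.321  0.0022]
t (219, 232) [0.4994 0.157  0.0022]
t (254, 143) [0.697  0.0717 0.027 ]
t (301, 142) [ 0.6942 -0.0351  0.0324]
t (366, 145) [ 0.69   -0.1834  0.0053]
t (433, 222) [ 0.5069 -0.3251  0.0157]
t (432, 201) [ 0.5528 -0.3228  0.0274]
t (292, 223) [ 0.5126 -0.0115  0.0342]
spacer ((514.8665161132812, -8.075977325439453), (33.61298751831055, 60.39081573486328), 6.321152687072754) zmax 0.037929773469816144 399
spacerS ((518.61279296875, -6.718147277832031), (28.611719131469727, 60.40020751953125), 5.174505710601807) zmax 0.03534009268303747 313
trayrim ((508.7574462890625, -322.31787109375), (149.3520050048828, 70.25443267822266), 3.6451289653778076) zmax 0.038088264650305806 368
[[ 431.99924 -292.00937]
 [ 436.4658  -362.12167]
 [ 585.5156  -352.62637]
 [ 581.0491  -282.51407]]
trayrimS ((507.8529052734375, -320.878662109375), (150.67738342285156, 68.85455322265625), 3.8894028663635254) zmax 0.03535669045929748 223
[[ 430.35248 -291.64096]
 [ 435.02295 -360.33694]
 [ 585.35333 -350.11636]
 [ 580.68286 -281.42038]]
trayallS ((506.44586181640625, -320.9631652832031), (154.04095458984375, 68.91917419433594), 3.8153154850006104) zmax 0.03483814793249625 802
[[ 427.3031  -291.70496]
 [ 431.88904 -360.47137]
 [ 585.5886  -350.22137]
 [ 581.0027  -281.45496]]
flange 30 [ 0.40554754  0.15643004 -0.00426365] [0.60019596 0.22280563 0.0047401 ] [0.49365409 0.15947214 0.00221529] ((505.69232177734375, 181.05096435546875), (197.21713256835938, 61.66826248168945), 6.473294258117676)
```

View pics/sp.png

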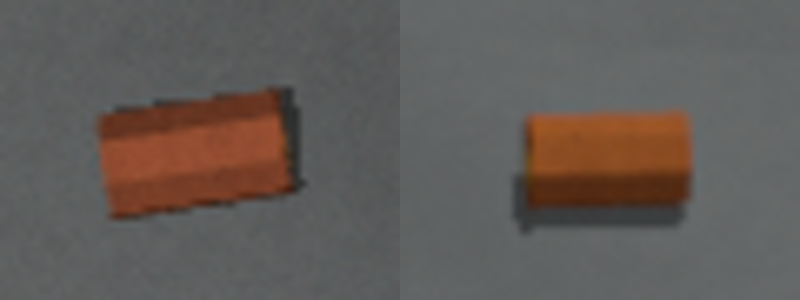

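```bash
cat >> h.py <<'E'
def plan(way,o=None,start=None):
    """way: list of (pos, rpy, rows, opening_cm); prints tool-axis rows, 8 to a call"""
    if start is None:
        s=ctrl.get_obs(); start=(s['tool_pos'],s['orientation']); print(np.round(s['joint_pos'],1),np.round(s['tool_pos'],4),np.round(s['orientation'],2))
    p=np.array(start[0],float); r=R.from_euler('xyz',start[1],degrees=True); k=0
    for P,e,n,op in way:
        P=np.array(P,float); q=R.from_euler('xyz',e,degrees=True)
        w=(r.inv()*q).as_rotvec()/n; dp=(P-p)/n
        if np.linalg.norm(dp)>.05 or np.linalg.norm(w)>.1499: print('TOO FAST',np.linalg.norm(dp),np.linalg.norm(w))
        for i in range(n):
            t=np.round(r.inv().apply(P-p)/(n-i)*100,2); w=np.round((r.inv()*q).as_rotvec()/(n-i),3)
            print(', '.join('%g'%(x+0) for x in[op,*t,*w])+',',end='\n' ); k+=1
            if k%8==0: print('--')
            p=p+r.apply(t/100); r=r*R.from_rotvec(w)
E
python3 - <<'E'
from h import *
s=np.load('scene.npz')['p']; print(s[165:184,343:349].tolist()[4:12:2])
plan([((.5,.22,.235),(180,0,-21),10,8.76),((.508,-.2,.2),(180,0,-9),10,8.76),((.508,-.321,.1),(180,0,3.8),4,8.76)])
E
```

```text
[[[98, 100, 100], [93, 81, 77], [116, 63, 34], [154, 84, 34], [155, 86, 37], [154, 85, 37]], [[98, 100, 100], [86, 80, 76], [95, 54, 27], [141, 76, 34], [143, 78, 34], [143, 80, 37]], [[97, 99, 99], [91, 85, 75], [107, 68, 28], [140, 78, 34], [142, 78, 35], [140, 76, 36]], [[95, 98, 97], [92, 84, 74], [111, 72, 31], [139, 75, 34], [142, 78, 34], [141, 77, 34]]]
[ 85.4  20.6   0.6  -0.  -70.1 -16.5] [0.2426 0.6294 0.2337] [ 1.7991e+02 -1.0000e-02 -2.1080e+01]
8.76, 3.87, 2.89, -0.01, 0, 0, 0,
8.76, 3.88, 2.9, -0.01, 0, 0, 0,
8.76, 3.87, 2.89, -0.01, 0, 0, 0,
8.76, 3.88, 2.9, -0.01, 0, 0, 0,
8.76, 3.87, 2.89, -0.01, 0, 0, 0,
8.76, 3.88, 2.9, -0.01, 0, 0, 0,
8.76, 3.87, 2.89, 0, 0, 0, 0,
8.76, 3.88, 2.9, -0.01, 0, 0, 0,
--
8.76, 3.87, 2.89, 0, 0.001, 0, -0.001,
8.76, 3.87, 2.9, -0.01, 0, 0, 0,
8.76, 1.58, 3.89, 0.35, 0, 0, -0.021,
8.76, 1.5, 3.92, 0.35, 0, 0, -0.021,
8.76, 1.42, 3.96, 0.35, 0, 0, -0.021,
8.76, 1.33, 3.98, 0.35, 0, 0, -0.021,
8.76, 1.25, 4.01, 0.35, 0, 0, -0.021,
8.76, 1.17, 4.04, 0.35, 0, 0, -0.021,
--
8.76, 1.08, 4.06, 0.35, 0, 0, -0.021,
8.76, 0.99, 4.08, 0.36, 0, 0, -0.021,
8.76, 0.91, 4.1, 0.35, 0, 0, -0.021,
8.76, 0.82, 4.12, 0.36, 0.001, 0, -0.021,
8.76, 0.47, 2.99, 2.5, 0, 0, -0.056,
8.76, 0.31, 3.01, 2.5, 0, 0, -0.056,
8.76, 0.14, 3.02, 2.5, 0, 0, -0.056,
8.76, -0.04, 3.03, 2.49, 0, 0, -0.055,
--
```

Request:
move_arm:
  moves: [8.76,3.9,2.9,0,0,0,0,8.76,3.9,2.9,0,0,0,0,8.76,3.9,2.9,0,0,0,0,8.76,3.9,2.9,0,0,0,0,8.76,3.9,2.9,0,0,0,0,8.76,3.9,2.9,0,0,0,0,8.76,3.9,2.9,0,0,0,0,8.76,3.9,2.9,0,0,0,0]

```text
clock: 0.9
tool_pos: [0.4509, 0.2993, 0.2345]
orientation: [180.0, 0.0, -21.1]
force: [1.9, 0.7, -0.1]
opening: 0.0876
gripper_force: 0.0
```

Request:
move_arm:
  moves: [8.76,3.9,2.9,0,0,0,0,8.76,3.9,2.9,0,0,0,0,8.76,1.6,3.9,0.35,0,0,-0.021,8.76,1.5,3.9,0.35,0,0,-0.021,8.76,1.4,4,0.35,0,0,-0.021,8.76,1.3,4,0.35,0,0,-0.021,8.76,1.25,4,0.35,0,0,-0.021,8.76,1.2,4,0.35,0,0,-0.021]

```text
clock: 1.7
tool_pos: [0.5065, -0.0347, 0.2134]
orientation: [-180.0, 0.0, -13.8]
force: [0.7, 0.4, -0.1]
opening: 0.0878
gripper_force: 0.0
```

Request:
move_arm:
  moves: [8.76,1.1,4.1,0.35,0,0,-0.021,8.76,1,4.1,0.35,0,0,-0.021,8.76,0.9,4.1,0.35,0,0,-0.021,8.76,0.8,4.1,0.35,0,0,-0.021,8.76,0.5,3,2.5,0,0,-0.056,8.76,0.3,3,2.5,0,0,-0.056,8.76,0.1,3,2.5,0,0,-0.056,8.76,0,3,2.5,0,0,-0.055]

```text
clock: 2.5
tool_pos: [0.5095, -0.3232, 0.0983]
orientation: [-180.0, 0.0, 3.9]
force: [0.6, 0.4, -0.3]
opening: 0.0879
gripper_force: 0.0
```

Run:
```python
from h import *
plan([((.5075,-.3215,.09),(180,0,3.8),3,8.76),((.5075,-.3215,.018),(180,0,3.8),5,8.76)])
```

```text
[-13.9  20.7 -18.5  -0.  -50.8 107.7] [ 0.5095 -0.3232  0.0983] [-1.7999e+02  2.0000e-02  3.8600e+00]
8.76, -0.06, -0.06, 0.28, 0, 0, 0,
8.76, -0.06, -0.06, 0.28, 0, 0, 0,
8.76, -0.07, -0.06, 0.27, 0, 0, 0.001,
8.76, 0, 0, 1.44, 0, 0, 0,
8.76, 0, 0, 1.44, 0, 0, 0,
8.76, 0, 0, 1.44, 0, 0, 0,
8.76, 0, 0, 1.44, 0, 0, 0,
8.76, 0, 0, 1.44, 0, 0, 0,
--
```

Request:
move_arm:
  moves: [8.76,-0.1,-0.1,0.5,0,0,0,8.76,-0.1,-0.1,1,0,0,0,8.76,0,0,1.5,0,0,0,8.76,0,0,1.5,0,0,0,8.76,0,0,1.5,0,0,0,8.76,0,0,1.5,0,0,0,8.76,0,0,0.5,0,0,0,8.76,0,0,0,0,0,0]

```text
clock: 3.3
tool_pos: [0.5078, -0.3193, 0.0194]
orientation: [-180.0, 0.0, 3.8]
force: [0.5, -0.3, 0.3]
opening: 0.0876
gripper_force: 0.0
```

Request:
move_arm:
  moves: [6,0,0,0,0,0,0,6,0,0,0,0,0,0,6,0,0,0,0,0,0,6,0,0,0,0,0,0,6,0,0,0,0,0,0,6,0,0,0,0,0,0,6,0,0,0,0,0,0]

```text
clock: 4.0
tool_pos: [0.5085, -0.3204, 0.0205]
orientation: [180.0, -0.1, 3.7]
force: [-1.2, 0.9, 6.5]
opening: 0.0676
gripper_force: 30.0
```

Run:
```python
from h import *
s=ctrl.get_obs();p=s['tool_pos']
g=np.array([.502,.239]);ps=24;h=np.array([np.cos(np.radians(ps)),np.sin(np.radians(ps))])
L=g+.03*h
def tip(a,lz=.035):
    a=np.radians(a); lx,lzr=-.075,-.011
    dh=lx*np.cos(a)-lzr*np.sin(a); dz=lx*np.sin(a)+lzr*np.cos(a)
    q=L-dh*h; return (*q,lz-dz)
t0=tip(0)
w=[((p[0],p[1],p[2]+.02),(180,0,3.8),3,6),((p[0],p[1],.13),(180,0,3.8),5,6)]
mid=(.545,-.02,.13)
w+=[((.512,-.29,.13),(180,0,4),2,6),((.56,.22,.13),(180,0,22),18,6),((t0[0],t0[1],.1),(180,0,ps),4,6)]
w+=[((t0[0],t0[1],t0[2]),(180,0,ps),4,6)]
for a in(0,7,14,21,28,35,42,49,56,62):
    if a: w.append((tip(a),(180,-a,ps),2 if a<30 else 1,6))
print([np.round(tip(a),3) for a in(0,30,62)])
plan(w)
```

```text
[array([0.598, 0.282, 0.046]), array([0.584, 0.275, 0.082]), array([0.553, 0.262, 0.106])]
[-13.6  26.  -22.8   0.  -41.1 107.3] [ 0.5085 -0.3204  0.0205] [ 1.7996e+02 -8.0000e-02  3.7400e+00]
6, 0, 0, -0.67, 0, 0, 0,
6, 0, 0, -0.66, 0, -0.001, -0.001,
6, 0, 0, -0.67, 0.001, 0, 0,
6, 0, 0, -1.79, 0, 0, 0,
6, 0, 0, -1.79, 0, 0, 0,
6, 0, 0, -1.79, 0, 0, 0,
6, 0, 0, -1.79, 0, 0, 0,
6, 0.01, 0, -1.79, 0, 0, 0,
--
6, 0.27, -1.51, 0, 0, 0, -0.002,
6, 0.28, -1.5, 0, 0, 0, -0.001,
6, 0.46, -2.81, 0, 0, 0, -0.017,
6, 0.51, -2.8, 0, 0, 0, -0.018,
6, 0.56, -2.79, 0, 0, 0, -0.017,
6, 0.61, -2.78, 0, 0, 0, -0.018,
6, 0.66, -2.77, 0, 0, 0, -0.017,
6, 0.7, -2.76, 0, 0, 0, -0.018,
--
6, 0.75, -2.74, 0, 0, 0, -0.017,
6, 0.8, -2.73, 0, 0, 0, -0.018,
6, 0.85, -2.72, 0, 0, 0, -0.017,
6, 0.9, -2.7, 0, 0, 0, -0.018,
6, 0.94, -2.68, 0, 0, 0, -0.017,
6, 0.99, -2.67, 0, 0, 0, -0.018,
6, 1.04, -2.65, 0, 0, 0, -0.017,
6, 1.08, -2.63, 0, 0, 0, -0.018,
--
6, 1.13, -2.61, 0, 0, 0, -0.017,
6, 1.18, -2.59, 0, 0, 0, -0.018,
6, 1.22, -2.57, 0.01, 0, 0, -0.017,
6, 1.27, -2.56, 0, 0, 0, -0.018,
6, 1.46, -1.07, 0.75, 0, 0, -0.009,
6, 1.46, -1.06, 0.75, 0, 0, -0.009,
6, 1.48, -1.05, 0.75, 0, 0, -0.008,
6, 1.48, -1.04, 0.76, 0, 0, -0.009,
--
6, 0, 0, 1.35, 0, 0, 0,
6, 0, 0, 1.35, 0, 0, 0,
6, 0, 0, 1.35, 0, 0, 0,
6, 0, 0, 1.35, 0, 0, 0,
6, -0.1, 0, -0.45, 0, 0.061, 0,
6, -0.06, 0, -0.46, 0, 0.061, 0,
6, -0.1, 0, -0.45, 0, 0.061, 0,
6, -0.07, 0, -0.46, 0, 0.061, 0,
--
6, -0.09, 0, -0.45, 0, 0.061, 0,
6, -0.07, 0, -0.46, 0, 0.061, 0,
6, -0.09, 0, -0.46, 0, 0.061, 0,
6, -0.07, 0, -0.46, 0, 0.061, 0,
6, -0.19, 0, -0.9, 0, 0.122, 0,
6, -0.19, 0, -0.91, 0, 0.123, 0,
6, -0.19, 0, -0.9, 0, 0.122, 0,
6, -0.19, 0, -0.91, 0, 0.122, 0,
--
6, -0.16, 0, -0.78, 0, 0.105, 0,
```

Request:
move_arm:
  moves: [6,0,0,-0.5,0,0,0,6,0,0,-0.8,0,0,0,6,0,0,-1.2,0,0,0,6,0,0,-1.7,0,0,0,6,0,0,-1.8,0,0,0,6,0,0,-1.8,0,0,0,6,0,0,-1.8,0,0,0,6,0,0,-1.2,0,0,0]

```text
clock: 4.8
tool_pos: [0.5082, -0.3202, 0.1297]
orientation: [180.0, -0.1, 3.7]
force: [0.5, 0.7, -2.3]
opening: 0.0674
gripper_force: 30.0
```

Request:
move_arm:
  moves: [6,0.2,-0.8,0,0,0,-0.002,6,0.3,-1.8,0,0,0,-0.005,6,0.5,-2.6,0,0,0,-0.017,6,0.5,-2.8,0,0,0,-0.018,6,0.6,-2.8,0,0,0,-0.017,6,0.6,-2.8,0,0,0,-0.018,6,0.7,-2.8,0,0,0,-0.017,6,0.7,-2.8,0,0,0,-0.018]

```text
clock: 5.6
tool_pos: [0.5269, -0.1231, 0.1267]
orientation: [-180.0, 0.1, 10.2]
force: [1.0, -0.3, -3.6]
opening: 0.068
gripper_force: 30.0
```

Request:
move_arm:
  moves: [6,0.7,-2.75,0,0,0,-0.017,6,0.8,-2.75,0,0,0,-0.018,6,0.8,-2.7,0,0,0,-0.017,6,0.9,-2.7,0,0,0,-0.018,6,0.9,-2.7,0,0,0,-0.017,6,1,-2.7,0,0,0,-0.018,6,1,-2.65,0,0,0,-0.017,6,1.1,-2.6,0,0,0,-0.018]

```text
clock: 6.4
tool_pos: [0.5457, 0.1033, 0.1267]
orientation: [-180.0, 0.1, 18.2]
force: [0.8, -0.2, -2.6]
opening: 0.0678
gripper_force: 30.0
```

Request:
move_arm:
  moves: [6,1.1,-2.6,0,0,0,-0.017,6,1.2,-2.6,0,0,0,-0.018,6,1.2,-2.6,0,0,0,-0.017,6,1.3,-2.5,0,0,0,-0.018,6,1.5,-1.6,0,0,0,-0.009,6,1.4,-1.1,0.5,0,0,-0.009,6,1,-0.6,0.7,0,0,-0.005,6,0.5,-0.3,0.7,0,0,-0.003]

```text
clock: 7.2
tool_pos: [0.5841, 0.2658, 0.1071]
orientation: [180.0, 0.1, 23.7]
force: [-0.3, -0.9, -3.0]
opening: 0.0681
gripper_force: 30.0
```

Run:
```python
from h import *
p,d=snap('top'); cv2.imwrite('pics/t1.png',p[...,::-1])
plan([((.598,.282,.046),(180,0,24),8,6)])
```

```text
[ 41.8  23.5 -12.9  -0.  -53.8  71.9] [0.5838 0.2654 0.1057] [1.7997e+02 1.6000e-01 2.3670e+01]
6, 0.25, -0.12, 0.75, 0, 0, -0.001,
6, 0.25, -0.12, 0.74, 0, 0, -0.001,
6, 0.25, -0.12, 0.75, 0, 0, -0.001,
6, 0.25, -0.12, 0.74, 0, 0.001, -0.001,
6, 0.25, -0.12, 0.75, 0, 0, 0,
6, 0.24, -0.11, 0.74, 0, 0.001, -0.001,
6, 0.24, -0.12, 0.75, 0, 0, 0,
6, 0.25, -0.11, 0.74, 0, 0.001, -0.001,
--
```

View pics/t1.png

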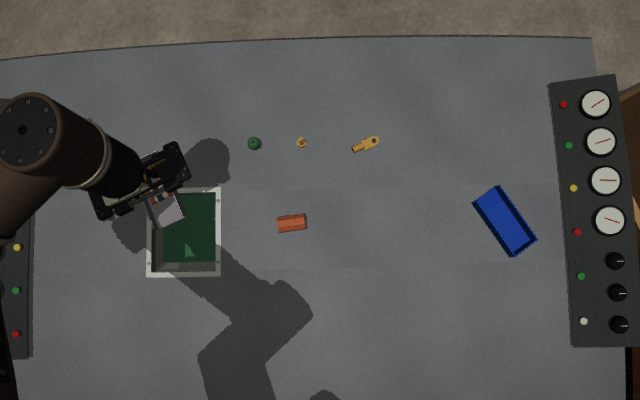

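Request:
move_arm:
  moves: [6,0.2,-0.1,0.5,0,0,0,6,0.3,-0.1,0.8,0,0,0,6,0.3,-0.2,1,0,0,0,6,0.3,-0.1,1,0,0,0,6,0.3,-0.1,1,0,0,0,6,0.2,-0.1,0.8,0,0,0,6,0.2,-0.1,0.5,0,0,0,6,0.2,-0.1,0.3,0,0,0]

```text
clock: 8.05
tool_pos: [0.5986, 0.2816, 0.0488]
orientation: [180.0, 0.0, 23.7]
force: [-0.3, -0.2, -3.2]
opening: 0.0677
gripper_force: 30.0
```

Request:
move_arm:
  moves: [6,-0.1,0,-0.45,0,0.06,0,6,-0.1,0,-0.45,0,0.06,0,6,-0.1,0,-0.45,0,0.06,0,6,-0.1,0,-0.45,0,0.06,0,6,-0.1,0,-0.45,0,0.06,0,6,-0.1,0,-0.45,0,0.06,0,6,-0.1,0,-0.45,0,0.06,0,6,-0.1,0,-0.45,0,0.06,0]

```text
clock: 8.85
tool_pos: [0.6373, 0.2649, 0.1036]
orientation: [177.3, -24.0, 23.5]
force: [2.6, -1.2, -0.7]
opening: 0.0678
gripper_force: 30.0
```

Request:
move_arm:
  moves: [6,-0.1,0,-0.6,0,0.08,0,6,-0.1,0,-0.6,0,0.08,0,6,-0.1,0,-0.6,0,0.08,0,6,-0.1,0,-0.6,0,0.08,0,6,-0.1,0,-0.6,0,0.08,0,6,-0.1,0,-0.6,0,0.08,0,6,-0.1,0,-0.6,0,0.08,0,6,0,0,0,0,0,0]

```text
clock: 9.65
tool_pos: [0.6445, 0.2746, 0.2614]
orientation: [175.5, -38.3, 24.3]
force: [-0.0, 0.2, -2.3]
opening: 0.0679
gripper_force: 30.0
```

Request:
move_arm:
  moves: [6,0,0,0,0,0.04,0,6,0,0,0,0,0,0,6,0,0,0,0,0,0,6,0,0,0,0,0,0,6,0,0,0,0,0,0,6,0,0,0,0,0,0]

```text
clock: 10.25
tool_pos: [0.6442, 0.2755, 0.268]
orientation: [175.4, -38.9, 24.3]
force: [-0.0, -0.4, -2.7]
opening: 0.0681
gripper_force: 30.0
```

Run:
```python
from h import *
p,d=snap('top'); q,e=snap('scene');a=cv2.resize(p[120:300,60:260],(400,360));b=cv2.resize(q[90:270,380:580],(400,360))
cv2.imwrite('pics/t2.png',np.hstack([a,b])[...,::-1]);o=ctrl.get_obs();print(o['joint_pos'],o['tool_pos'],o['orientation'])
```

```text
[ 24.02539549   2.95550792 -48.57290946  95.45504085  -4.49583202
  -5.25584679] [0.64422041 0.27551676 0.2683186 ] [175.35094417 -38.88267321  24.30193916]
```

View pics/t2.png

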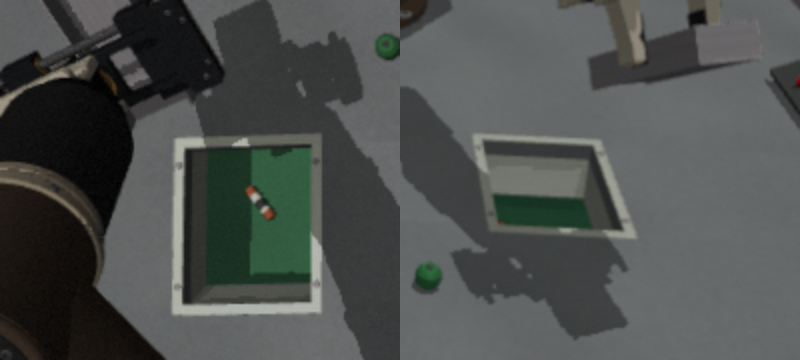

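```bash
cat > kin.py <<'E'
import numpy as np
from scipy.optimize import least_squares
from scipy.spatial.transform import Rotation as R
LIM=np.array([[-176.03,176.03],[-82.01,121.73],[-58.28,71.71],[-173.87,95.51],[-174.79,-.11],[-173.66,173.66]])
C=np.array([[0,0,1],[-1,0,0],[0,-1,0]],float)
E=lambda a,t:R.from_euler(a,t,degrees=True)
def fk(q,k,s4=1):
    a,L1,L2,H,L3,d,e=k
    B=E('z',q[0]); F=B*E('y',q[1]-q[2]); W=F*E('x',s4*q[3])*E('y',-q[4])
    p=B.apply([a+L1*np.sin(np.radians(q[1])),d,H+L1*np.cos(np.radians(q[1]))])+F.apply([L2,0,e])+W.apply([L3,0,0])
    return p,W*E('x',-q[5])*R.from_matrix(C)
S=[([85.434,20.586,.638,-.018,-70.137,-16.507],[.24256,.62944,.23373]),([-13.9,20.7,-18.5,0,-50.8,107.7],[.5095,-.3232,.0983]),
([-13.6,26,-22.8,0,-41.1,107.3],[.5085,-.3204,.0205]),([41.8,23.5,-12.9,0,-53.8,71.9],[.5838,.2654,.1057]),
([24.0254,2.9556,-48.5729,95.455,-4.4958,-5.2558],[.64422,.27552,.26832])]
def fit(s4=1,extra=[]):
    f=lambda k:np.concatenate([(fk(q,k,s4)[0]-p)*1000 for q,p in S+extra]+[(np.array(k[[0,6]]))*20])
    return least_squares(f,[0,.4,.4,.4,.2,-.19,0])
def ik(p,rpy,k,s4,q0):
    T=E('xyz',rpy)
    f=lambda q:np.concatenate([(fk(q,k,s4)[0]-p)*10,(T.inv()*fk(q,k,s4)[1]).as_rotvec()])
    q0=np.clip(q0,LIM[:,0]+1,LIM[:,1]-1); r=least_squares(f,q0,bounds=(LIM[:,0],LIM[:,1]),x_scale=30); return r.x,np.abs(r.fun).max()
E
python3 - <<'E'
from kin import *
for s in(1,-1):
    r=fit(s);print(s,np.round(r.x,4),np.abs(r.fun).max())
    print(fk(S[4][0],r.x,s)[1].as_euler('xyz',degrees=True),fk(S[3][0],r.x,s)[1].as_euler('xyz',degrees=True))
k=None
E
```

```text
1 [-0.1509  0.9763  0.5091  0.3988  0.8504 -0.1686 -0.0531] 81.03721300776651
[ 167.18035997   37.2778995  -169.46105656] [179.93786449   0.19010311  23.69989692]
-1 [ 0.0709  0.6234  0.3952  0.4035  0.5947 -0.1461 -0.0385] 169.97529520124795
[175.3509718  -38.88258401  24.30195048] [179.93786449   0.19010311  23.69989692]
```

```bash
python3 - <<'E'
s=open('kin.py').read()
s=s.replace("a,L1,L2,H,L3,d,e=k","a,L1,L2,H,L3,d,e,w=k").replace("W.apply([L3,0,0])","W.apply([L3,w,0])").replace(",-.19,0])",",-.1,0,-.09])").replace("s4=1","s4=-1")
open('kin.py','w').write(s)
E
python3 - <<'E'
from kin import *
r=fit();print(np.round(r.x,4),np.abs(r.fun).max());print(np.round(r.fun,1))
E
```

```text
[-3.000e-04  6.019e-01  4.640e-01  1.991e-01  3.704e-01  1.000e-04
 -0.000e+00 -1.916e-01] 0.37539789940238544
[-0.2  0.2  0.1 -0.2 -0.2  0.2  0.3  0.2  0.1  0.  -0.4 -0.3  0.   0.
 -0.1 -0.  -0. ]
```

```bash
cat >> kin.py <<'E'
K=fit().x
g=np.array([.502,.239])
def tip(a,ps,lz=.05,off=.03):
    h=np.array([np.cos(np.radians(ps)),np.sin(np.radians(ps))]); a=np.radians(a); lx,lzr=-.075,-.011
    dh=lx*np.cos(a)-lzr*np.sin(a); dz=lx*np.sin(a)+lzr*np.cos(a)
    return np.array([*(g+off*h-dh*h),lz-dz])
E
python3 - <<'E'
from kin import *
q=np.array([41.8,23.5,-12.9,0,-53.8,71.9])
for dr in(20,-20):
  q0=q.copy();ps=24
  for i in range(18):
    pt=tip(0,ps); q0,e=ik(pt,(180,0,ps),K,-1,q0)
    if e>1e-3: print('lvl fail',ps,e);break
    q1=q0.copy();ok=True;mx=0
    for a in range(5,61,5):
        qn,e=ik(tip(a,ps),(180,-a,ps),K,-1,q1)
        if e>1e-3: break
        mx=max(mx,np.abs(qn-q1).max());q1=qn;amax=a
    print(ps,amax,round(mx),np.round(q0),np.round(q1))
    ps+=dr
    if abs(ps-24)>190:break
E
```

```text
24 20 14 [ 42.  28. -13.   0. -50.  72.] [ 45.  17. -40.  26. -16.  45.]
44 30 12 [ 45.  27. -13.   0. -49.  89.] [ 45.  13. -44.  14.  -3.  75.]
64 40 14 [ 49.  26. -15.   0. -48. 105.] [ 29.  14. -23. -51. -29. 165.]
84 30 9 [ 52.  24. -19.   0. -47. 122.] [ 34.  17. -18. -36. -41. 165.]
104 20 8 [ 55.  22. -23.   0. -45. 139.] [ 41.  19. -17. -24. -48. 169.]
124 10 8 [ 57.  19. -27.   0. -44. 157.] [ 49.  19. -21. -13. -48. 173.]
lvl fail 144 0.018874023153331806
24 20 14 [ 42.  28. -13.   0. -50.  72.] [ 45.  17. -40.  26. -16.  45.]
4 25 51 [ 39.  27. -14.  -0. -49.  55.] [ 26.  14. -54.  96.  -9. -26.]
-16 30 24 [ 37.  26. -16.  -0. -48.  37.] [ 33.  14. -55.  90. -22. -45.]
-36 50 12 [ 35.  24. -19.  -0. -47.  19.] [ 51.  20. -58.  83. -50. -74.]
-56 60 9 [ 34.  21. -23.   0. -45.  -0.] [ 63.  30. -46.  55. -67. -77.]
-76 60 8 [ 35.  19. -28.  -0. -43. -21.] [ 62.  36. -31.  36. -78. -74.]
-96 60 6 [ 37.  16. -33.   0. -42. -43.] [ 57.  41. -16.  23. -90. -76.]
-116 60 5 [ 41.  13. -36.  -0. -40. -67.] [  52.   44.   -4.   11. -101.  -82.]
-136 60 7 [ 46.  12. -39.   0. -40. -92.] [  45.   47.    6.   -1. -109.  -91.]
-156 60 8 [  51.   11.  -40.   -0.  -39. -117.] [  38.   47.   12.  -13. -114. -103.]
```

Run:
```python
from h import *
from kin import *
print(tip(0,-76),tip(60,-76))
p0=tip(0,-76)
plan([((.62,.27,.26),(180,0,24),8,6),((.56,.22,.2),(180,0,-16),6,6),((p0[0],p0[1],.15),(180,0,-76),9,6),((p0),(180,0,-76),5,6)])
```

```text
[0.5274018  0.13711895 0.061     ] [0.51602511 0.18274835 0.12045191]
[ 24.    3.  -48.6  95.5  -4.5  -5.3] [0.6442 0.2755 0.2683] [175.35 -38.88  24.3 ]
6, -0.3, -0.05, -0.11, 0.01, -0.085, -0.003,
6, -0.31, -0.05, -0.09, 0.009, -0.085, -0.003,
6, -0.32, -0.06, -0.06, 0.01, -0.085, -0.003,
6, -0.32, -0.06, -0.03, 0.009, -0.085, -0.003,
6, -0.32, -0.06, -0.01, 0.01, -0.085, -0.003,
6, -0.32, -0.06, 0.02, 0.01, -0.084, -0.002,
6, -0.32, -0.06, 0.05, 0.009, -0.085, -0.003,
6, -0.32, -0.06, 0.08, 0.01, -0.084, -0.002,
--
6, -1.25, 0.36, 1, 0, 0, 0.116,
6, -1.2, 0.5, 1, 0, 0, 0.116,
6, -1.14, 0.63, 1, 0, 0, 0.116,
6, -1.06, 0.76, 1, 0, 0, 0.117,
6, -0.96, 0.88, 1, 0, 0, 0.116,
6, -0.85, 0.98, 0.99, -0.001, 0, 0.117,
6, -0.09, 0.99, 0.56, 0, 0, 0.116,
6, 0.02, 0.99, 0.56, 0, 0, 0.116,
--
6, 0.13, 0.98, 0.56, 0, 0, 0.116,
6, 0.25, 0.96, 0.55, 0, 0, 0.116,
6, 0.36, 0.92, 0.56, 0, 0, 0.117,
6, 0.46, 0.87, 0.55, 0, 0, 0.116,
6, 0.56, 0.82, 0.56, 0, 0, 0.117,
6, 0.65, 0.74, 0.55, 0, 0, 0.116,
6, 0.73, 0.67, 0.56, 0, 0, 0.117,
6, 0, 0, 1.78, 0, 0, 0,
--
6, 0, 0, 1.78, 0, 0, 0,
6, 0, 0, 1.78, 0, 0, 0,
6, 0, 0, 1.78, 0, 0, 0,
6, 0, 0, 1.78, 0, 0, 0,
```

Request:
move_arm:
  moves: [6,-0.3,-0.1,-0.1,0.01,-0.085,0,6,-0.3,-0.1,-0.1,0.01,-0.085,0,6,-0.3,-0.1,-0.1,0.01,-0.085,0,6,-0.3,0,0,0.01,-0.085,0,6,-0.3,0,0,0.01,-0.085,0,6,-0.3,0,0,0.01,-0.085,0,6,-0.3,0,0,0.01,-0.085,0,6,-0.3,0,0.1,0.01,-0.085,0]

```text
clock: 11.15
tool_pos: [0.6824, 0.2502, 0.3058]
orientation: [176.3, -17.7, 21.0]
force: [0.4, -0.4, -2.1]
opening: 0.0674
gripper_force: 30.0
```

Run:
```python
from h import *
from kin import *
p0=tip(0,-76)
plan([((.59,.25,.23),(180,0,0),5,6),((p0[0],p0[1],.15),(180,0,-76),11,6),((p0),(180,0,-76),5,6)])
```

```text
[ 40.   13.2  -7.3  11.4 -54.5  65. ] [0.6824 0.2502 0.3058] [176.26 -17.69  20.99]
6, -2.11, -0.72, 0.88, 0.002, -0.063, 0.071,
6, -2.09, -0.57, 1.01, 0.001, -0.063, 0.071,
6, -2.06, -0.42, 1.14, 0.001, -0.064, 0.07,
6, -2.01, -0.27, 1.27, 0.002, -0.063, 0.071,
6, -1.93, -0.13, 1.39, 0.001, -0.064, 0.07,
6, -0.57, 1.03, 0.73, 0, 0, 0.121,
6, -0.44, 1.09, 0.73, 0, 0, 0.121,
6, -0.31, 1.13, 0.73, 0, 0, 0.121,
--
6, -0.17, 1.16, 0.73, 0, 0, 0.12,
6, -0.03, 1.17, 0.73, 0, 0, 0.121,
6, 0.11, 1.17, 0.73, 0, 0, 0.12,
6, 0.25, 1.15, 0.72, 0, 0, 0.121,
6, 0.39, 1.11, 0.73, 0, 0, 0.12,
6, 0.52, 1.05, 0.72, 0, 0, 0.121,
6, 0.65, 0.98, 0.73, 0, 0, 0.12,
6, 0.75, 0.89, 0.72, 0, 0, 0.121,
--
6, 0, 0, 1.78, 0, 0, 0,
6, 0, 0, 1.78, 0, 0, 0,
6, 0, 0, 1.78, 0, 0, 0,
6, 0, 0, 1.78, 0, 0, 0,
6, 0, 0, 1.78, 0, 0, 0,
```

Request:
move_arm:
  moves: [6,-1,-0.3,0.4,0,-0.06,0.02,6,-2.1,-0.6,1,0,-0.065,0.05,6,-2.1,-0.4,1.1,0,-0.065,0.08,6,-2,-0.3,1.3,0,-0.065,0.1,6,-2,-0.1,1.4,0,-0.065,0.1,6,-1.5,1,1,0,0,0.12,6,-1,1.1,0.9,0,0,0.12,6,-0.5,1.1,0.8,0,0,0.12]

```text
clock: 11.95
tool_pos: [0.5656, 0.2133, 0.2098]
orientation: [178.9, -0.7, -21.0]
force: [-1.2, -0.4, -2.2]
opening: 0.0679
gripper_force: 30.0
```

Run:
```python
from h import *
from kin import *
p0=tip(0,-76)
plan([((p0[0],p0[1],.15),(180,0,-76),8,6),((p0),(180,0,-76),8,6)])
o=ctrl.get_obs();print(o['force'])
```

```text
[ 39.9  15.1 -11.    1.2 -64.6  28.6] [0.5656 0.2133 0.2098] [178.91  -0.65 -21.02]
6, -0.11, 1.05, 0.77, 0.002, -0.002, 0.12,
6, 0.01, 1.05, 0.76, 0.001, -0.002, 0.12,
6, 0.14, 1.04, 0.76, 0.001, -0.003, 0.12,
6, 0.27, 1.02, 0.76, 0.002, -0.003, 0.12,
6, 0.39, 0.98, 0.76, 0.001, -0.002, 0.12,
6, 0.51, 0.93, 0.76, 0.002, -0.003, 0.12,
6, 0.62, 0.86, 0.75, 0.001, -0.002, 0.12,
6, 0.72, 0.78, 0.75, 0.002, -0.003, 0.119,
--
6, 0, 0, 1.11, 0, 0, 0,
6, 0, 0, 1.11, 0, 0, 0,
6, 0, 0, 1.11, 0, 0, 0,
6, 0, 0, 1.11, 0, 0, 0,
6, 0, 0, 1.12, 0, 0, 0,
6, 0, 0, 1.11, 0, 0, 0,
6, 0, 0, 1.12, 0, 0, 0,
6, 0, 0.01, 1.11, 0, 0, 0,
--
[-1.19717853 -0.42138898 -2.20121736]
```

Request:
move_arm:
  moves: [6,-0.1,1,0.8,0.002,-0.002,0.12,6,0,1,0.8,0.002,-0.002,0.12,6,0.1,1,0.8,0.001,-0.003,0.12,6,0.3,1,0.8,0.001,-0.003,0.12,6,0.4,1,0.8,0.001,-0.002,0.12,6,0.5,0.9,0.8,0.002,-0.003,0.12,6,0.6,0.9,0.8,0.001,-0.002,0.12,6,0.7,0.8,0.8,0.002,-0.003,0.12]

```text
clock: 12.75
tool_pos: [0.5286, 0.1385, 0.1471]
orientation: [-179.9, 0.0, -76.0]
force: [0.4, 0.2, -2.2]
opening: 0.0677
gripper_force: 30.0
```

Run:
```python
from h import *
from kin import *
snap('top');p,d=snap('scene')
cv2.imwrite('pics/t3.png',np.hstack([cv2.resize(np.load('top.npz')['p'][100:300,60:260],(400,400)),cv2.resize(p[60:260,340:540],(400,400))])[...,::-1])
w=[(tip(0,-76,.04),(180,0,-76),6,6)]
for a in range(5,41,5): w.append((tip(a,-76,.04+a*.0003),(180,-a,-76),1,6))
for a in(46,52,58,62): w.append((tip(a,-76,.055),(180,-a,-76),1,6))
plan(w)
```

```text
[ 35.2  12.8 -22.6  -0.1 -54.6 -21.1] [0.5275 0.1375 0.1464] [ 1.7991e+02  2.0000e-02 -7.5970e+01]
6, 0.01, 0, 1.59, 0, 0, 0,
6, 0.01, 0, 1.59, 0, 0, 0,
6, 0.01, 0, 1.59, 0, 0, 0,
6, 0, 0, 1.59, 0, 0, 0,
6, 0.01, 0, 1.59, 0.001, 0, 0,
6, 0, 0, 1.59, 0, 0, 0.001,
6, -0.12, 0.01, -0.8, 0.001, 0.088, 0,
6, -0.11, -0.01, -0.8, 0, 0.087, 0,
--
6, -0.1, 0, -0.79, 0, 0.087, -0.001,
6, -0.09, 0, -0.8, 0, 0.087, 0,
6, -0.07, 0, -0.79, 0, 0.088, 0,
6, -0.06, 0, -0.78, -0.001, 0.087, 0,
6, -0.05, 0, -0.78, 0, 0.087, 0,
6, -0.04, 0, -0.77, 0, 0.087, 0,
6, 0.04, 0, -1.01, 0, 0.105, 0,
6, -0.16, 0, -0.78, 0, 0.105, 0.001,
--
6, -0.15, 0.01, -0.78, 0, 0.105, 0,
6, -0.1, 0, -0.52, 0, 0.069, 0,
```

View pics/t3.png

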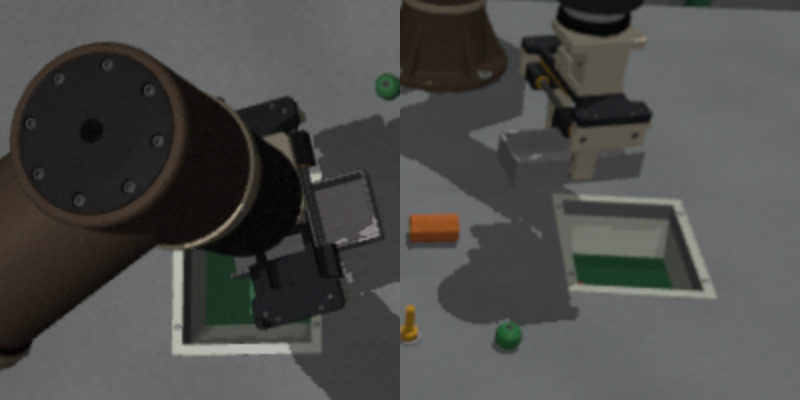

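Request:
move_arm:
  moves: [6,0,0,1.5,0,0,0,6,0,0,1.5,0,0,0,6,0,0,1.5,0,0,0,6,0,0,1.5,0,0,0,6,0,0,1.5,0,0,0,6,0,0,1,0,0,0,6,-0.1,0,-0.8,0,0.087,0,6,-0.1,0,-0.8,0,0.087,0]

```text
clock: 13.65
tool_pos: [0.5292, 0.1413, 0.0787]
orientation: [-179.9, -10.1, -75.7]
force: [0.8, -0.4, -1.3]
opening: 0.0672
gripper_force: 30.0
```

Request:
move_arm:
  moves: [6,-0.1,0,-0.8,0,0.087,0,6,-0.1,0,-0.8,0,0.087,0,6,-0.1,0,-0.8,0,0.087,0,6,-0.1,0,-0.8,0,0.087,0,6,0,0,-0.8,0,0.087,0,6,0,0,-0.8,0,0.087,0,6,0,0,-1,0,0.105,0,6,-0.2,0,-0.8,0,0.105,0]

```text
clock: 14.45
tool_pos: [0.5202, 0.1775, 0.134]
orientation: [-179.8, -52.0, -75.8]
force: [0.3, 0.3, -1.3]
opening: 0.0678
gripper_force: 30.0
```

Request:
move_arm:
  moves: [6,-0.2,0,-0.8,0,0.105,0,6,-0.1,0,-0.5,0,0.07,0,6,0,0,0,0,0,0,6,0,0,0,0,0,0,6,0,0,0,0,0,0,6,0,0,0,0,0,0,6,0,0,0,0,0,0,6,0,0,0,0,0,0]

```text
clock: 15.25
tool_pos: [0.5165, 0.1873, 0.1385]
orientation: [-179.8, -61.9, -75.9]
force: [0.7, 0.3, -2.4]
opening: 0.0679
gripper_force: 30.0
```

Run:
```python
from h import *
from kin import *
print(ctrl.get_obs()['force'])
# candidate final holds: tray at T, hole end: try -y hole. tool pointing dir azimuth az horizontally => rpy (180,-90,az)
for T in((.508,-.32),(.5,-.2),(.52,.0),(.56,-.25)):
  for z in(.2,.25):
    out=[]
    for az in range(-180,180,30):
      best=None
      for q0 in([0,20,-20,0,-60,0],[0,20,0,60,-60,0],[0,20,-20,-60,-60,0],[0,40,0,-90,-90,90],[0,40,0,60,-90,-90]):
        # TCP -> grasp point 11mm behind
        u=np.array([np.cos(np.radians(az)),np.sin(np.radians(az)),0]);p=np.array([*T,z])+.011*u
        q,e=ik(p,(180,-89.9,az),K,-1,np.array(q0,float))
        if e<1e-3: best=q;break
      out.append((az,None if best is None else np.round(best).astype(int).tolist()))
    print(T,z,[o for o in out if o[1]])
```

```text
[ 0.66165583  0.26516951 -2.39192991]
(0.508, -0.32) 0.2 [(-180, [-9, 62, 20, 13, -137, -81]), (-150, [2, 55, -5, 32, -117, -74]), (-120, [9, 46, -32, 51, -98, -80]), (-90, [7, 37, -58, 83, -89, -95]), (30, [-67, 38, -10, -85, -94, -132]), (60, [-58, 46, 11, -73, -113, -142]), (90, [-48, 55, 31, -66, -133, -147]), (120, [-36, 61, 45, -57, -151, -144]), (150, [-21, 65, 42, -22, -155, -110])]
(0.508, -0.32) 0.25 [(-180, [-9, 59, 20, 14, -140, -80]), (-150, [1, 51, -5, 33, -119, -72]), (-120, [9, 41, -32, 52, -100, -77]), (-90, [7, 31, -58, 83, -90, -89]), (30, [-67, 33, -10, -85, -95, -137]), (60, [-58, 42, 12, -75, -114, -146]), (90, [-49, 51, 32, -69, -135, -151]), (120, [-37, 58, 46, -63, -154, -151]), (150, [-21, 62, 43, -26, -159, -114])]
(0.5, -0.2) 0.2 [(-180, [-1, 59, 17, 1, -138, -89]), (-150, [11, 54, -4, 22, -120, -79]), (-120, [22, 46, -29, 39, -102, -80]), (-90, [27, 38, -55, 63, -89, -93]), (30, [-63, 34, -24, -88, -91, -122]), (60, [-53, 41, -3, -74, -106, -134]), (90, [-42, 48, 15, -64, -124, -139]), (120, [-29, 55, 29, -53, -140, -136]), (150, [-14, 59, 31, -30, -148, 
[... 1089 characters left out ...]
25) 0.2 [(-180, [-4, 65, 29, 6, -144, -85]), (-150, [7, 58, 4, 28, -123, -74]), (-120, [15, 49, -23, 47, -103, -77]), (-90, [17, 39, -50, 73, -90, -90]), (30, [-60, 36, -15, -90, -90, -129]), (60, [-52, 44, 7, -76, -107, -141]), (90, [-43, 53, 28, -68, -128, -147]), (120, [-32, 61, 45, -63, -148, -149]), (150, [-17, 66, 49, -38, -159, -126])]
(0.56, -0.25) 0.25 [(-180, [-4, 62, 29, 7, -147, -84]), (-150, [6, 55, 4, 30, -126, -72]), (-120, [15, 45, -23, 47, -105, -74]), (-90, [16, 35, -50, 74, -91, -85]), (30, [-60, 31, -15, -90, -90, -134]), (60, [-52, 40, 7, -77, -109, -145]), (90, [-43, 50, 28, -71, -130, -152]), (120, [-33, 58, 46, -68, -150, -155]), (150, [-18, 63, 51, -46, -164, -135])]
```

Run:
```python
from h import *
plan([((.52,.15,.15),(180,0,-76),8,6),((.5,-.15,.13),(180,0,-76),9,6),((.5,-.2,.08),(180,0,-76),3,6),((.5,-.2,.04),(180,0,-76),4,6)])
```

```text
[ 62.5  35.7 -29.7  36.5 -81.1 -73.8] [0.5165 0.1873 0.1385] [-179.81  -61.86  -75.94]
6, 0.35, 0.07, 0.34, 0, -0.135, 0,
6, 0.39, 0.07, 0.29, 0, -0.135, 0,
6, 0.42, 0.07, 0.24, -0.001, -0.135, 0.001,
6, 0.45, 0.07, 0.18, 0, -0.135, 0,
6, 0.47, 0.07, 0.11, -0.001, -0.135, 0.001,
6, 0.48, 0.07, 0.05, 0, -0.135, 0,
6, 0.48, 0.08, -0.02, -0.001, -0.135, 0.001,
6, 0.48, 0.07, -0.08, 0, -0.135, 0,
--
6, 3.18, 1.02, 0.22, 0, 0, 0,
6, 3.18, 1.02, 0.22, 0, 0, 0,
6, 3.18, 1.02, 0.22, 0, 0, 0,
6, 3.18, 1.02, 0.22, 0, 0, 0,
6, 3.18, 1.02, 0.22, 0, 0, 0,
6, 3.18, 1.03, 0.22, 0, 0, 0,
6, 3.18, 1.02, 0.22, 0, 0, 0,
6, 3.18, 1.03, 0.22, 0, 0, 0,
--
6, 3.19, 1.02, 0.23, 0, 0, 0,
6, 1.62, 0.4, 1.67, 0, 0, 0,
6, 1.62, 0.41, 1.66, 0, 0, 0,
6, 1.61, 0.4, 1.67, 0, 0, 0,
6, 0, 0, 1, 0, 0, 0,
6, 0, 0, 1, 0, 0, 0,
6, 0, 0, 1, 0, 0, 0,
6, 0, 0, 1, 0, 0, 0,
--
```

Request:
move_arm:
  moves: [6,0.4,0.1,0.3,0,-0.135,0,6,0.4,0.1,0.3,0,-0.135,0,6,0.4,0.1,0.2,0,-0.135,0,6,0.4,0.1,0.2,0,-0.135,0,6,0.5,0.1,0.1,0,-0.135,0,6,0.5,0.1,0,0,-0.135,0,6,0.5,0.1,0,0,-0.135,0,6,0.5,0.1,-0.1,0,-0.135,0]

```text
clock: 16.05
tool_pos: [0.5174, 0.1497, 0.1521]
orientation: [-179.8, 0.3, -75.7]
force: [0.9, -2.1, -3.4]
opening: 0.068
gripper_force: 30.0
```

Request:
move_arm:
  moves: [6,3,1,0.1,0,0,0,6,3.2,1,0.1,0,0,0,6,3.2,1,0.1,0,0,0,6,3.2,1,0.1,0,0,0,6,3.2,1,0.2,0,0,0,6,3.2,1,0.2,0,0,0,6,3.2,1,0.2,0,0,0,6,3.2,1,0.2,0,0,0]

```text
clock: 16.85
tool_pos: [0.5017, -0.1176, 0.1391]
orientation: [-180.0, -0.0, -75.7]
force: [1.1, -0.1, -0.6]
opening: 0.0677
gripper_force: 30.0
```

Run:
```python
from h import *
plan([((.5,-.2,.09),(180,0,-76),8,6),((.5,-.2,.03),(180,0,-76),6,6)])
```

```text
[  8.7  10.5 -26.9   0.  -52.6   5.5] [ 0.5017 -0.1176  0.1391] [-1.7998e+02 -4.0000e-02 -7.5740e+01]
6, 0.99, 0.27, 0.61, 0, 0, 0.001,
6, 0.99, 0.27, 0.61, 0, 0, 0,
6, 0.99, 0.28, 0.62, 0, 0, 0.001,
6, 0.99, 0.27, 0.61, 0, 0, 0,
6, 1, 0.27, 0.62, 0, 0, 0.001,
6, 0.99, 0.27, 0.61, 0, 0, 0,
6, 1, 0.28, 0.62, 0, 0, 0.001,
6, 0.99, 0.27, 0.61, 0, -0.001, 0,
--
6, 0, 0, 1, 0, 0, 0,
6, 0, 0, 1, 0, 0, 0,
6, 0, 0, 1, 0, 0, 0,
6, 0, 0, 1, 0, 0, 0,
6, 0, 0, 1, 0, 0, 0,
6, 0, 0, 1, 0, 0, 0,
```

Request:
move_arm:
  moves: [6,2,0.6,0.5,0,0,0,6,2,0.5,0.8,0,0,0,6,1.5,0.4,1,0,0,0,6,1.5,0.4,1.5,0,0,0,6,1,0.3,1.5,0,0,0,6,0,0,1.5,0,0,0,6,0,0,1.5,0,0,0,6,0,0,1.5,0,0,0]

```text
clock: 17.65
tool_pos: [0.5005, -0.1994, 0.0406]
orientation: [-180.0, -0.0, -75.8]
force: [1.5, 0.5, -2.2]
opening: 0.0678
gripper_force: 30.0
```

Request:
move_arm:
  moves: [6,0,0,0.8,0,0,0,6,0,0,0.5,0,0,0,6,0,0,0.3,0,0,0,6,0,0,0,0,0,0]

```text
clock: 18.05
tool_pos: [0.5013, -0.1991, 0.0251]
orientation: [-180.0, -0.1, -75.7]
force: [0.3, 0.2, -2.2]
opening: 0.0679
gripper_force: 30.0
```

Request:
move_arm:
  moves: [6,0,0,0.2,0,0,0,6,0,0,0.1,0,0,0,6,0,0,0.1,0,0,0,6,0,0,0,0,0,0]

```text
clock: 18.45
tool_pos: [0.5013, -0.1991, 0.021]
orientation: [-179.9, -0.0, -75.7]
force: [-0.1, -0.1, -1.9]
opening: 0.0679
gripper_force: 30.0
```

Request:
move_arm:
  moves: [6,0,0,0.1,0,0,0,6,0,0,0.1,0,0,0,6,0,0,0,0,0,0]

```text
clock: 18.75
tool_pos: [0.5014, -0.1991, 0.0204]
orientation: [-179.9, -0.1, -75.7]
force: [-3.7, 3.4, 15.2]
opening: 0.0674
gripper_force: 30.0
```

Request:
move_arm:
  moves: [6,0,0,-0.1,0,0,0,8.76,0,0,0,0,0,0,8.76,0,0,0,0,0,0,8.76,0,0,0,0,0,0,8.76,0,0,0,0,0,0,8.76,0,0,-1,0,0,0,8.76,0,0,-2,0,0,0,8.76,0,0,-3,0,0,0]

```text
clock: 19.55
tool_pos: [0.5001, -0.199, 0.0799]
orientation: [179.9, 0.0, -75.7]
force: [-0.4, -0.5, 0.5]
opening: 0.0874
gripper_force: 0.0
```

Run:
```python
from h import *
from kin import *
q,e=ik(np.array([.516,-.0075,.012]),(180,0,-84),K,-1,np.array([10,20,-20,0,-50,0.]));print(q,e)
plan([((.5,-.17,.13),(180,0,-76),2,8.76),((.516,-.0075,.1),(180,0,-84),6,8.76),((.516,-.0075,.03),(180,0,-84),5,8.76),((.516,-.0075,.012),(180,0,-84),3,8.76)])
```

```text
[ 2.09579188e+01  2.07103929e+01 -3.42164306e+01 -3.19206378e-08
 -3.50731765e+01 -1.49579188e+01] 2.7192519115673225e-10
[ -0.8  16.7 -27.8   0.  -45.6  15. ] [ 0.5001 -0.199   0.0799] [ 1.7988e+02  1.0000e-02 -7.5750e+01]
8.76, -1.41, -0.35, -2.51, 0.001, 0, 0.002,
8.76, -1.41, -0.34, -2.5, 0.001, 0, 0.002,
8.76, -2.56, -0.92, 0.5, 0, 0, 0.023,
8.76, -2.58, -0.86, 0.5, 0, 0, 0.023,
8.76, -2.6, -0.79, 0.5, 0, 0, 0.023,
8.76, -2.62, -0.74, 0.5, 0, 0, 0.024,
8.76, -2.64, -0.67, 0.5, 0, 0, 0.023,
8.76, -2.65, -0.61, 0.5, 0, 0, 0.024,
--
8.76, 0, 0, 1.4, 0, 0, 0,
8.76, 0, 0, 1.4, 0, 0, 0,
8.76, 0, 0, 1.4, 0, 0, 0,
8.76, 0, 0, 1.4, 0, 0, 0,
8.76, 0, 0, 1.4, 0, 0, 0,
8.76, 0, 0, 0.6, 0, 0, 0,
8.76, 0, 0, 0.6, 0, 0, 0,
8.76, 0, 0, 0.6, 0, 0, 0,
--
```

Request:
move_arm:
  moves: [8.76,-1.4,-0.4,-2.5,0.001,0,0.002,8.76,-1.4,-0.3,-2.5,0.001,0,0.002,8.76,-2.6,-0.9,0.5,0,0,0.023,8.76,-2.6,-0.9,0.5,0,0,0.023,8.76,-2.6,-0.8,0.5,0,0,0.023,8.76,-2.6,-0.7,0.5,0,0,0.024,8.76,-2.6,-0.7,0.5,0,0,0.023,8.76,-2.6,-0.6,0.5,0,0,0.024]

```text
clock: 20.35
tool_pos: [0.5175, -0.0071, 0.1006]
orientation: [-179.8, -0.0, -84.0]
force: [0.2, 0.3, -0.1]
opening: 0.0874
gripper_force: 0.0
```

Run:
```python
from h import *
p,d=snap('top');q,e=snap('scene');cv2.imwrite('pics/t4.png',np.hstack([cv2.resize(p[90:300,130:450],(400,262)),cv2.resize(q[80:290,200:520],(400,262))])[...,::-1])
plan([((.516,-.0075,.03),(180,0,-84),5,8.76),((.516,-.0075,.012),(180,0,-84),3,8.76)])
V=world('scene',e);r=V[155:190,330:385].reshape(-1,3);c=q[155:190,330:385].reshape(-1,3).astype(int)
m=(c[:,0]>2*c[:,2])&(r[:,2]>.012);print(cv2.minAreaRect((r[m,:2]*1000).astype(np.float32)))
Q=V[140:240,200:345].reshape(-1,3);Q=Q[(Q[:,2]>.02)&(Q[:,2]<.06)&(Q[:,1]<-.1)&(Q[:,1]>-.3)&(Q[:,0]<.62)];print(cv2.minAreaRect((Q[:,:2]*1000).astype(np.float32)),np.nanpercentile(Q[:,2],[50,90,98]))
```

```text
[ 21.1  13.3 -29.4   0.1 -47.2 -15.1] [ 0.5177 -0.006   0.1003] [-1.7981e+02 -2.0000e-02 -8.3890e+01]
8.76, 0.03, 0.04, 1.4, -0.001, 0, 0,
8.76, 0.03, 0.04, 1.41, -0.001, 0, 0,
8.76, 0.02, 0.04, 1.41, 0, 0, 0.001,
8.76, 0.03, 0.04, 1.4, -0.001, 0, 0,
8.76, 0.02, 0.03, 1.41, 0, 0, 0.001,
8.76, 0, 0, 0.6, 0, 0, 0,
8.76, 0, 0, 0.6, 0, 0, 0,
8.76, 0, 0, 0.6, 0, 0, 0,
--
((518.4947509765625, -6.948322296142578), (27.243959426879883, 60.09396743774414), 7.850996971130371)
((501.401123046875, -194.9226837158203), (74.72087097167969, 149.4901580810547), 12.72135066986084) [0.02820441 0.03373584 0.03517791]
```

View pics/t4.png

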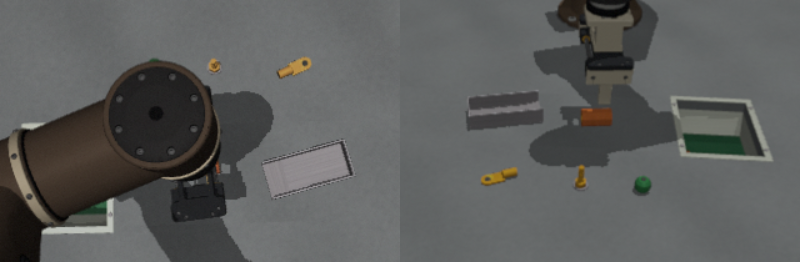

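Request:
move_arm:
  moves: [8.76,0,0,1.4,0,0,0,8.76,0,0,1.4,0,0,0,8.76,0.1,0,1.4,0,0,0,8.76,0,0,1.4,0,0,0,8.76,0,0,1.4,0,0,0,8.76,0,0,0.8,0,0,0,8.76,0,0,0.6,0,0,0,8.76,0,0,0.3,0,0,0]

```text
clock: 21.25
tool_pos: [0.5177, -0.0094, 0.0129]
orientation: [-179.8, -0.0, -84.0]
force: [0.3, 0.2, 0.1]
opening: 0.0875
gripper_force: 0.0
```

Request:
move_arm:
  moves: [2.5,0,0,0,0,0,0,2.5,0,0,0,0,0,0,2.5,0,0,0,0,0,0,2.5,0,0,0,0,0,0,2.5,0,0,0,0,0,0,2.5,0,0,0,0,0,0,2.5,0,0,0,0,0,0,2.5,0,0,0,0,0,0]

```text
clock: 22.05
tool_pos: [0.5172, -0.0094, 0.0129]
orientation: [-179.9, -0.0, -84.0]
force: [-2.0, 0.3, 2.1]
opening: 0.0336
gripper_force: 30.0
```

Run:
```python
from h import *
from kin import *
s=ctrl.get_obs();p=s['tool_pos'];az=-110
u=np.array([np.cos(np.radians(az)),np.sin(np.radians(az)),0])
w=[((p[0],p[1],.05),(180,0,-84),4,2.5),((.51,-.05,.17),(180,0,-87),4,2.5)]
# grasp point G moves to tray, tilt
G0=np.array([.51,-.05,.181]);G1=np.array([.501,-.197,.19]);n=14
for i in range(1,n+1):
    f=i/n;a=90*f;A=-87+(az+87)*min(1,f*2)
    rt=E('xyz',(180,-min(a,89.9),A)); w.append((G0+(G1-G0)*f+np.array([0,0,.05*np.sin(np.pi*f)])+rt.apply([0,0,.011]),(180,-min(a,89.9),A),1,2.5))
q=s['joint_pos']
for x in w: qn,e=ik(np.array(x[0]),x[1],K,-1,q); print(np.round(qn),round(e,4),round(np.abs(qn-q).max()));q=qn
plan(w)
```

```text
[ 21.  17. -32.  -0. -40. -15.] 0.0 5
[ 16.   8. -25.  -0. -57. -13.] 0.0 16
[ 20.   8. -27.   7. -57. -24.] 0.0 11
[ 22.   8. -29.  13. -60. -33.] 0.0 9
[ 24.   9. -30.  18. -63. -41.] 0.0 8
[ 26.  10. -30.  22. -67. -48.] 0.0 7
[ 27.  13. -30.  25. -71. -53.] 0.0 6
[ 27.  16. -29.  28. -76. -58.] 0.0 5
[ 27.  19. -28.  29. -80. -62.] 0.0 4
[ 27.  22. -30.  32. -83. -65.] 0.0 3
[ 28.  25. -31.  35. -85. -68.] 0.0 3
[ 28.  28. -32.  37. -87. -71.] 0.0 3
[ 27.  32. -34.  40. -89. -74.] 0.0 4
[ 27.  36. -35.  42. -91. -77.] 0.0 4
[ 26.  40. -36.  44. -93. -80.] 0.0 4
[ 25.  44. -37.  45. -96. -84.] 0.0 4
[ 20.8  20.7 -34.2   0.1 -35.1 -14.9] [ 0.5172 -0.0094  0.0129] [-1.7988e+02 -3.0000e-02 -8.4000e+01]
2.5, 0, 0, -0.93, -0.001, 0, 0,
2.5, 0, 0, -0.93, 0, 0, 0,
2.5, 0, 0, -0.92, -0.001, 0, 0,
2.5, 0, 0, -0.93, 0, -0.001, 0,
2.5, 0.99, 0.28, -3, 0, 0, 0.013,
2.5, 0.99, 0.27, -3, 0, 0, 0.013,
2.5, 1, 0.26, -3, 0, 0, 0.013,
2.5, 1, 0.25, -3, 0, 0, 0.013,
--
2.5, 1.17, 0.12, -1.19, -0.003, 0.113, 0.058,
2.5, 1.29, 0.07, -1, -0.01, 0.112, 0.056,
2.5, 1.38, 0.02, -0.76, -0.016, 0.112, 0.055,
2.5, 1.39, -0.03, -0.47, -0.022, 0.112, 0.053,
2.5, 1.35, -0.09, -0.14, -0.028, 0.112, 0.051,
2.5, 1.23, -0.14, 0.17, -0.033, 0.112, 0.046,
2.5, 1.04, -0.2, 0.48, -0.038, 0.113, 0.043,
2.5, 0.8, -0.29, 0.75, 0, 0.112, 0,
--
2.5, 0.51, -0.3, 0.98, 0, 0.112, 0,
2.5, 0.21, -0.3, 1.13, 0, 0.112, 0,
2.5, -0.09, -0.3, 1.21, 0, 0.112, 0,
2.5, -0.38, -0.3, 1.24, 0, 0.113, 0,
2.5, -0.62, -0.3, 1.2, 0, 0.112, 0,
2.5, -0.81, -0.3, 1.11, 0, 0.11, 0,
```

Request:
move_arm:
  moves: [2.5,0,0,-0.5,0,0,0,2.5,0,0,-0.9,0,0,0,2.5,0,0,-1.2,0,0,0,2.5,0,0,-1.5,0,0,0,2.5,1,0.3,-2.8,0,0,0.013,2.5,1,0.3,-3,0,0,0.013,2.5,1,0.3,-3,0,0,0.013,2.5,1,0.2,-3,0,0,0.013]

```text
clock: 22.85
tool_pos: [0.5093, -0.0504, 0.1745]
orientation: [-179.8, 0.0, -87.0]
force: [0.5, 1.4, -1.2]
opening: 0.0332
gripper_force: 30.0
```

Request:
move_arm:
  moves: [2.5,1.2,0.1,-1.2,0,0.112,0.058,2.5,1.3,0.1,-1,-0.01,0.112,0.056,2.5,1.4,0,-0.8,-0.016,0.112,0.055,2.5,1.4,0,-0.5,-0.022,0.112,0.053,2.5,1.3,-0.1,-0.1,-0.028,0.112,0.051,2.5,1.2,-0.1,0.2,-0.033,0.112,0.046,2.5,1,-0.2,0.5,-0.038,0.112,0.043,2.5,0.8,-0.3,0.7,0,0.112,0]

```text
clock: 23.65
tool_pos: [0.5024, -0.1414, 0.2314]
orientation: [-179.2, -51.4, -110.7]
force: [0.2, -0.2, -1.9]
opening: 0.0336
gripper_force: 30.0
```

Run:
```python
from h import *
from kin import *
p,d=snap('top');q,e=snap('scene');cv2.imwrite('pics/t5.png',np.hstack([cv2.resize(p[90:300,130:450],(400,262)),cv2.resize(q[60:191,200:400],(400,262))])[...,::-1])
az=-110;s=ctrl.get_obs();T0=-s['orientation'][1];w=[]
G0=s['tool_pos']-E('xyz',s['orientation']).apply([0,0,.011]);G1=np.array([.501,-.197,.185])
for i in range(1,8):
    f=i/7;rt=E('xyz',(180,-min(89.9,T0+(90-T0)*f),az));w.append((G0+(G1-G0)*f+rt.apply([0,0,.011]),(180,-min(89.9,T0+(90-T0)*f),az),1,2.5))
plan(w)
```

```text
[ 27.7  21.7 -29.7  32.2 -82.7 -65.1] [ 0.5009 -0.1417  0.2286] [-179.78  -51.53 -110.12]
2.5, 0.08, -0.27, 1.12, -0.002, 0.096, -0.001,
2.5, -0.03, -0.27, 1.11, 0, 0.096, 0,
2.5, -0.14, -0.27, 1.1, 0, 0.096, 0,
2.5, -0.23, -0.27, 1.06, 0, 0.096, 0,
2.5, -0.34, -0.27, 1.03, 0, 0.096, 0,
2.5, -0.44, -0.28, 0.98, 0, 0.096, 0,
2.5, -0.53, -0.27, 0.92, 0, 0.094, 0,
```

View pics/t5.png

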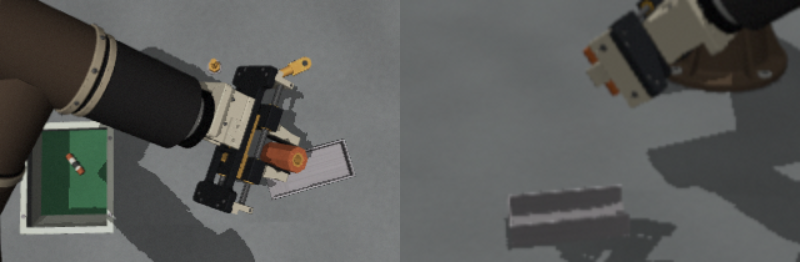

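Request:
move_arm:
  moves: [2.5,0.1,-0.3,1.1,0,0.096,0,2.5,0,-0.3,1.1,0,0.096,0,2.5,-0.1,-0.3,1.1,0,0.096,0,2.5,-0.2,-0.3,1.1,0,0.096,0,2.5,-0.3,-0.3,1,0,0.096,0,2.5,-0.4,-0.3,1,0,0.096,0,2.5,-0.5,-0.3,0.9,0,0.095,0,2.5,0,0,0,0,0,0]

```text
clock: 24.55
tool_pos: [0.4985, -0.2093, 0.1865]
orientation: [-157.4, -89.8, -132.8]
force: [-0.5, 0.3, -1.9]
opening: 0.0339
gripper_force: 30.0
```

Run:
```python
from h import *
from kin import *
p,d=snap('top');W=world('top',d)
c=p.astype(int);m=(c[...,0]>1.5*c[...,2])&(W[...,2]>.17)&(W[...,2]<.24)&(abs(W[...,0]-.5)<.05)&(abs(W[...,1]+.2)<.05);print('top face',np.nanmedian(W[m],0),m.sum())
# plane normal of top face
Q=W[m];Q=Q[Q[:,2]>np.nanpercentile(Q[:,2],60)-.008];Q=Q-Q.mean(0);print('normal',np.linalg.svd(Q)[2][2])
M=np.isfinite(W[...,2])&(W[...,2]>.02)&(W[...,2]<.045)&(abs(W[...,0]-.5)<.09)&(abs(W[...,1]+.2)<.1);print(cv2.minAreaRect((W[M][:,:2]*1000).astype(np.float32)))
s=ctrl.get_obs();r=E('xyz',s['orientation']);print('toolx',r.apply([1,0,0]),'z',r.apply([0,0,1]),s['tool_pos'],s['force'],s['qvel'].round(2))
cv2.imwrite('pics/t6.png',cv2.resize(p[90:300,130:450],(780,512))[...,::-1])
```

```text
top face [ 0.50149337 -0.20241874  0.21560805] 340
normal [ 0.04426509  0.00613523 -0.99900098]
((503.0849914550781, -196.84378051757812), (68.36236572265625, 150.57330322265625), 13.85214614868164)
toolx [-0.00577788 -0.00589737  0.99996592] z [-0.34327609 -0.93920442 -0.0075225 ] [ 0.49915285 -0.20877123  0.18744061] [-0.11493833  0.244096   -1.07727057] [ 0.82 -3.37  0.94  0.09  0.23  0.65]
```

View pics/t6.png

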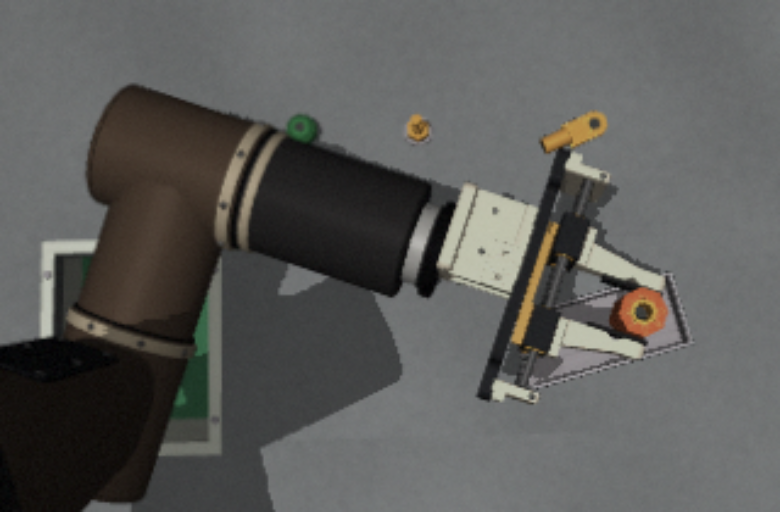

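Run:
```python
from h import *
a=np.load('scene.npz');W=world('scene',a['d'])
snap('scene');V=world('scene',np.load('scene.npz')['d']);T=world('top',np.load('top.npz')['d'])
for n,X in(('old',W),('new',V),('top',T)):
    m=((X[...,2]>.01)&(X[...,2]<.06)&(X[...,0]>.2)&(X[...,0]<.95)&(abs(X[...,1])<.75)).astype(np.uint8)
    k,l,s,c=cv2.connectedComponentsWithStats(m)
    print(n,[(s[i,4],np.round(np.nanmedian(X[l==i],0),3).tolist()) for i in range(1,k) if s[i,4]>25])
    b=(X[...,2]<-.1)&(X[...,2]>-.157);print('bin pts above floor',b.sum(),np.nanmedian(X[b],0) if b.any() else '')
o=ctrl.get_obs();print(o['clock'],o['force'],o['qvel'].round(2))
```

```text
old [(np.int32(6935), [0.622, -0.671, 0.036]), (np.int32(3394), [0.425, 0.645, 0.033]), (np.int32(380), [0.453, -0.511, 0.025]), (np.int32(949), [0.517, -0.196, 0.024]), (np.int32(94), [0.7, -0.033, 0.025]), (np.int32(62), [0.685, -0.161, 0.014]), (np.int32(133), [0.705, 0.074, 0.022])]
bin pts above floor 6955 [-0.69276673 -0.40112666 -0.13097136]
new [(np.int32(6964), [0.623, -0.672, 0.036]), (np.int32(3389), [0.425, 0.645, 0.033]), (np.int32(373), [0.453, -0.511, 0.026]), (np.int32(958), [0.516, -0.196, 0.023]), (np.int32(95), [0.7, -0.033, 0.024]), (np.int32(62), [0.685, -0.162, 0.014]), (np.int32(134), [0.706, 0.074, 0.022])]
bin pts above floor 6770 [-0.69318513 -0.42573896 -0.13157021]
top [(np.int32(10282), [0.49, -0.671, 0.037]), (np.int32(5136), [0.652, 0.65, 0.036]), (np.int32(110), [0.699, 0.072, 0.025]), (np.int32(65), [0.695, -0.034, 0.017]), (np.int32(79), [0.683, -0.164, 0.016]), (np.int32(818), [0.496, -0.493, 0.027]), (np.int32(147), [0.514, -0.266, 0.033]), (np.int32(61), [0.533, -0.183, 0.033]), (np.int32(70), [0.462, -0.171, 0.035])]
bin pts above floor 2 [ 0.8819085  -1.02024473 -0.15613699]
24.65 [ 0.49872796 -0.00503259 -0.844824  ] [ 0.58 -2.21  0.41  0.26 -0.16 -0.19]
```

Request:
move_arm:
  moves: [2.5,0,0,0,0,0,0,2.5,0,0,0,0,0,0,2.5,0,0,0,0,0,0,2.5,0,0,0,0,0,0,2.5,0,0,0,0,0,0]

```text
clock: 25.15
tool_pos: [0.4995, -0.2083, 0.1885]
orientation: [-137.6, -89.5, -152.4]
force: [0.2, 0.3, -1.8]
opening: 0.0334
gripper_force: 30.0
```

Run:
```python
from h import *
print(ctrl.get_obs()['qvel'].round(2)); print(ctrl.close_job())
```

```text
[-0.07  0.51 -0.04  0.11  0.04 -0.01]
the job is handed in; nothing more can be done
None
```

I handed the job in at about 25 s: the tray is empty and flat on the desk, and the spacer is held hole-up over it, clear of it. The bead, lug and stud were not touched. The first tip ran into a joint limit, so I tipped again at 62 degrees. I saw one fuse in the bin but not the other fuse or the knob; the tray is empty and nothing is loose on the desk, so they should be in the bin too.

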